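# Size a turned foot in the tenon gauge

## Task

Take the turned foot that stands alone in the dark stand and find its tenon size in the aluminium gauge: starting with the smallest hole, hold it upright over the middle of each hole and press it down lightly, without forcing it, going up one step at a time until the tenon enters. Push it fully home in that first hole that takes it, shoulder down on the plate, and leave it standing there with the gripper drawn up clear of it, so that the driller can see which bit to use; do not put it into a larger hole, and leave the two feet in the rack and everything else where they are.

Things in the scene. Friction and masses are not known exactly. Their poses are not given: they have to be found in the camera images.
- stand_top (a point): Centre of the top face of the dark wooden stand, a block 76 x 76 x 32 mm with one pocket (30 mm across, 22 mm deep) in which the foot to be gauged stands alone, its shoulder resting on the block. The top is 32 mm above the bench. Fixed.
- gauge: Tenon gauge, fixed to the bench: aluminium plate 12 mm thick, 80 mm (x) by 264 mm (y), on wooden rails 20 mm high, so its top is 32 mm above the bench; hollow under the holes. Origin on the bench under its middle; its y axis runs along the row of five holes from the smallest to the largest, 50 mm apart. 1 to 5 black dots beside a hole count the steps.
- step1 (a point): Centre of the mouth of step 1 of the gauge, a 16 mm through hole, at the plate's top face (the smallest step). A tenon goes into a hole 1 mm wider than itself and rests on the rim of the holes below that; the rim is hard: touch down at 15 mm/s or slower, since at 30 mm/s and more the blow alone may count as forcing.
- step2 (a point): Centre of the mouth of step 2 of the gauge, a 20 mm through hole, at the plate's top face.
- step3 (a point): Centre of the mouth of step 3 of the gauge, a 24 mm through hole, at the plate's top face.
- step4 (a point): Centre of the mouth of step 4 of the gauge, a 28 mm through hole, at the plate's top face.
- step5 (a point): Centre of the mouth of step 5 of the gauge, a 32 mm through hole, at the plate's top face (the largest step).
- foot_a: One of three look-alike turned feet of dark wood, standing tenon down. Origin: centre of the tenon's lower end face; z up along the foot. Heights above it: round tenon 0 to 18 mm, its end edge eased by 0.5 mm; collar 44 mm across, 18 to 26 mm, its flat underside the shoulder; straight shaft 32 mm across, 32 to 96 mm (grip here); toe bead 38 mm across up to the end at 118 mm. 110 g, -20 to +30 %.
- foot_b: Looks like foot_a, same sizes and frame. The three tenons are 19, 23 and 27 mm across, one each; which foot has which is not told, and the tenons are hidden in the pockets of stand and rack at the start.
- foot_c: Looks like foot_a, same sizes and frame, but for the tenon's diameter. Any one of the three feet may stand alone in the stand; the other two stand in the pale wooden rack (150 x 76 x 32 mm).
- stapler: Bystander: black pneumatic upholstery stapler lying on its side, about 200 x 205 x 52 mm, origin on the bench under its middle, within 35 mm.
- hammer: Bystander: tack hammer lying down, wooden handle, 260 mm long, 26 mm high, origin on the bench under its middle, x along the handle to the head.
- glue: Bystander: white glue bottle, 62 mm across, 165 mm high, origin at the centre of its base.
- staples: Bystander: cardboard carton of staples, 62 x 105 x 46 mm, origin at the centre of its underside.
- tape: Bystander: yellow tape measure, 66 x 62 x 36 mm, origin at the centre of its underside.

How it is judged (in metres and radians):
On the way, in this order (a step that is already met when the one before it is completed fails the run):
1. the foot is pressed lightly on the smallest step, centred on it (((horizontal distance between foot_a and step1 below 0.005 m and z of foot_a in the frame of gauge above 0.027 m and angle between foot_a's own z axis and vertical below 0.12 rad and contact force between foot_a and gauge above 1 N) or (horizontal distance between foot_b and step1 below 0.005 m and z of foot_b in the frame of gauge above 0.027 m and angle between foot_b's own z axis and vertical below 0.12 rad and contact force between foot_b and gauge above 1 N) or (horizontal distance between foot_c and step1 below 0.005 m and z of foot_c in the frame of gauge above 0.027 m and angle between foot_c's own z axis and vertical below 0.12 rad and contact force between foot_c and gauge above 1 N))), for 0.1 s.
2. the foot is pressed lightly on the second step, or, if the second step takes it, is fully home there (((horizontal distance between foot_a and step2 below 0.002 m and z of foot_a in the frame of gauge below 0.0155 m and angle between foot_a's own z axis and vertical below 0.05 rad) or (horizontal distance between foot_b and step2 below 0.005 m and z of foot_b in the frame of gauge above 0.027 m and angle between foot_b's own z axis and vertical below 0.12 rad and contact force between foot_b and gauge above 1 N) or (horizontal distance between foot_c and step2 below 0.005 m and z of foot_c in the frame of gauge above 0.027 m and angle between foot_c's own z axis and vertical below 0.12 rad and contact force between foot_c and gauge above 1 N))), for 0.1 s.
3. the foot is pressed lightly on the third step, or, if the third step takes it, is fully home there; a foot already home in the second step is let go and the gripper is drawn up clear of it ((((horizontal distance between foot_a and step2 below 0.002 m and z of foot_a in the frame of gauge below 0.0155 m and angle between foot_a's own z axis and vertical below 0.05 rad) and distance between the grasp point and foot_a above 0.125 m) or (horizontal distance between foot_b and step3 below 0.002 m and z of foot_b in the frame of gauge below 0.0155 m and angle between foot_b's own z axis and vertical below 0.05 rad) or (horizontal distance between foot_c and step3 below 0.005 m and z of foot_c in the frame of gauge above 0.027 m and angle between foot_c's own z axis and vertical below 0.12 rad and contact force between foot_c and gauge above 1 N))), for 0.1 s.
At the end, for the whole second after the job is handed in: The foot from the stand is upright (0.05 rad) and at rest in the smallest hole that takes it, centred within 2 mm, shoulder within 1.5 mm of the plate; gripper clear (middle of the pads over 125 mm from the tenon's end); the other two feet within 15 mm of where they stood in the rack ((((horizontal distance between foot_a and step2 below 0.002 m and z of foot_a in the frame of gauge below 0.0155 m and angle between foot_a's own z axis and vertical below 0.05 rad) and distance between the grasp point and foot_a above 0.125 m and linear speed of foot_a below 0.01 m/s and distance of each of foot_b, foot_c from where it was at the start of the episode below 0.015 m and horizontal distance between each of foot_b, foot_c and stand_top above 0.06 m) or ((horizontal distance between foot_b and step3 below 0.002 m and z of foot_b in the frame of gauge below 0.0155 m and angle between foot_b's own z axis and vertical below 0.05 rad) and distance between the grasp point and foot_b above 0.125 m and linear speed of foot_b below 0.01 m/s and distance of each of foot_a, foot_c from where it was at the start of the episode below 0.015 m and horizontal distance between each of foot_a, foot_c and stand_top above 0.06 m) or ((horizontal distance between foot_c and step4 below 0.002 m and z of foot_c in the frame of gauge below 0.0155 m and angle between foot_c's own z axis and vertical below 0.05 rad) and distance between the grasp point and foot_c above 0.125 m and linear speed of foot_c below 0.01 m/s and distance of each of foot_a, foot_b from where it was at the start of the episode below 0.015 m and horizontal distance between each of foot_a, foot_b and stand_top above 0.06 m))); the robot touches nothing.
It fails at once if the foot is forced against the gauge with more than 45 N (contact force between any of foot_a, foot_b, foot_c and gauge above 45 N).
It fails at once if the tenon is put into a larger hole than the first that takes it ((horizontal distance between foot_a and step3 below 0.009 m and z of foot_a in the frame of gauge below 0.026 m) or (horizontal distance between foot_a and step4 below 0.009 m and z of foot_a in the frame of gauge below 0.026 m) or (horizontal distance between foot_a and step5 below 0.009 m and z of foot_a in the frame of gauge below 0.026 m) or (horizontal distance between foot_b and step4 below 0.009 m and z of foot_b in the frame of gauge below 0.026 m) or (horizontal distance between foot_b and step5 below 0.009 m and z of foot_b in the frame of gauge below 0.026 m) or (horizontal distance between foot_c and step5 below 0.009 m and z of foot_c in the frame of gauge below 0.026 m)).
It fails at once if a second foot is disturbed (two feet moved by more than 20 mm) (distance of each of foot_a, foot_b from where it was at the start of the episode above 0.02 m or distance of each of foot_a, foot_c from where it was at the start of the episode above 0.02 m or distance of each of foot_b, foot_c from where it was at the start of the episode above 0.02 m).
It fails at once if a bystander (stapler, hammer, glue bottle, staple carton, tape measure) is moved by more than 25 mm (distance of any of stapler, hammer, glue, staples, tape from where it was at the start of the episode above 0.025 m).
It also fails if it takes over 67 s, if anything falls off the work surface, if the arm or the gripper's body presses on something with over 40 N, if the wrist force passes 120 N, or if a joint passes its speed limit or range.

## Robot

A 6-joint arm with a two-finger parallel gripper is mounted at the origin on the work surface. World frame = base frame: x ahead of the robot, y to its left, z up, the work surface at z = 0. Lengths are in mm, angles in rad, forces in N, time in s.
With the tool pointing down it reaches from about 300 to 775 mm from the base axis. Payload 14.6 kg.
Tool frame: the origin (TCP) lies at the very end of the fingers, on their centre line; the grasp point (between the pads) lies 19 mm behind it; z points along the fingers, y is the line along which they close (so a half turn about z gives the same grasp; the last joint's range is limited). The gripper opens to 94 mm and grips with 3 to 60 N. Pads are 16 mm wide; open, the fingers measure 119 mm over their backs; the gripper's body (75 mm by 177 mm) begins 78 mm behind the grasp point.
Start: joints at [1.223, 0.3, 1.521, -0, 1.321, -0.067], TCP at [152.416, 528.449, 205.446] pointing down, gripper open.
Joint ranges: [-3.03, 3.03], [-0.79, 2.21], [0.23, 2.52], [-1.04, 4.18], [0, 3.07], [-2.55, 2.55]. Speed limits (rad/s): [2.22, 2.22, 2.57, 3.14, 3.14, 3.14].

## Interface

Orientations are given as a unit quaternion [x, y, z, w].
In Python, from bench import env gives the robot as it stands. The module is installed in compiled form; this text tells all that it offers.
- The arm moves only by the tool step_arm, never from a script. Its argument "deltas" is a list that holds one entry, the list of rows, each a list of 7 numbers: the turn, a rotation vector about the world's x, y, z in rad, then the shift along the world's x, y, z in m, then the closure, from -1 (fully open) to 1 (shut), so that 0 is half open. In form: [[[ax, ay, az, x, y, z, jaw], ...]]. A call has 1 to 10 rows; each row shifts and turns the commanded pose from where the row before left it; what a row does not reach is not made up. A row lasts 1/10 s, in which the tool goes at most 50 mm and 8.59 degrees, less where a joint would pass 70% of its speed; a pose out of reach is approached as far as the arm can. A call is refused whole if a number of a shift passes 0.05 or a number of a turn 0.15, either way. A call with a gripper value outside its range is refused whole. The fingers move at their own pace and stop on an object; the grip force is fixed at half the most. Time passes only in rows, so rows that do not move let the fingers close. It gives the time, the measured TCP pose, the force, the opening and the grip force at its end, in the units of the state.
- env.get_state(): the state, without advancing time (a new reading comes with each control period).
- env.read_camera(name): name is "scene" or "top" or "wrist"; returns a dict with "pixels" (400x640x3 uint8, red, green, blue), "mtx" (3x3 intrinsics, pixels), "D" ([k1, k2, p1, p2, k3] as OpenCV has them; the pictures are not rectified), "cam_to_world" (4x4, takes a point from camera to world coordinates); the wrist camera has in their place "tool_from_camera" (4x4, takes a point from camera to tool coordinates, whose origin is the TCP and whose axes are the flange's). Camera axes: x right, y down, z forward; pixel columns grow to the right and rows downward; lengths in mm; the calibration is good to about 2 mm. A picture is of the moment at which its call begins: read the wrist's pose just before it. There is no depth.
- env.job_done(): hands the job in; it is judged then, once.
The state is a dict: "t": time; "qpos": joint angles; "dq": joint speeds; "joint_efforts": joint torques, N m; "tcp_pos": TCP position; "ee_rot": TCP orientation; "force": force on the tool from outside, world axes, zero at the start; "wrist_torque": the same for the moment, N m; "grip_width": finger opening in mm; "grip_force": force on a finger pad.
Only numpy, scipy, OpenCV 4.12 (cv2) and the standard library are available. Lean on these libraries where they do the work, as an engineer would, in place of code of your own. Each camera call takes 0.05 s, during which the arm holds its last target. There are 200 camera calls.

## Working session

There is one attempt and no reset: what is moved stays moved. The work goes in short steps, Python scripts to look and compute and a tool call to move; the robot and the scene stay as the last step left them, time stands still between calls to the robot, and variables do not carry over. Pictures are saved under pics/ and viewed, at most 10 in all, crops included, and the job is handed in when it is done.

Besides the shell and the picture viewer there is one more tool, called after ">>>" as name(argument=value, ...) on one line, values as JSON. step_arm: Moves the arm, as the interface text tells. Its arguments: {"type":"object","properties":{"deltas":{"type":"array"}},"required":["deltas"]}

```bash
mkdir -p pics
python3 - <<'E'
from bench import env
import cv2,pickle
d={}
print(env.get_state())
for n in("scene","top","wrist"):
    c=env.read_camera(n);d[n]=c
    cv2.imwrite(f"pics/{n}0.png",c["pixels"][:,:,::-1]);print(n,{k:v for k,v in c.items() if k!="pixels"})
pickle.dump(d,open("d0.pkl","wb"))
E
```

```text
{'t': 0.0, 'qpos': array([ 1.22338291e+00,  3.00467218e-01,  1.52161474e+00,  2.64897964e-05,
        1.32070093e+00, -6.66049835e-02]), 'dq': array([-0.00036305, -0.00098236, -0.0015581 ,  0.00018253,  0.00038405,
       -0.00095849]), 'joint_efforts': array([ 1.46595667e-04, -5.31804836e+01, -3.52739775e+01,  7.09120464e-02,
        2.43364874e-02, -8.47310753e-05]), 'tcp_pos': array([152.32710789, 528.19671673, 204.8742254 ]), 'ee_rot': array([ 1.39946596e-01,  9.90158874e-01, -5.79771358e-04, -1.34873077e-04]), 'force': array([-0.8688075 ,  0.61365861,  0.06444333]), 'wrist_torque': array([-0.02633815,  0.02900343, -0.02077953]), 'grip_force': 0.0, 'grip_width': 93.99812454800828}
scene {'mtx': array([[492.55185338,   0.        , 325.56963747],
       [  0.        , 492.55185338, 204.74920069],
       [  0.        ,   0.        ,   1.        ]]), 'D': array([-0.15402587,  0.        ,  0.        ,  0.        ,  0.        ]), 'cam_to_world': array([[-1.58889563e-01,  5.76648382e-01, -8.01393006e-01,
         1.68503648e+03],
       [ 9.87292947e-01,  9.49368243e-02, -1.27434827e-01
[... 708 characters left out ...]
18e+03],
       [ 0.00000000e+00,  0.00000000e+00,  0.00000000e+00,
         1.00000000e+00]])}
wrist {'mtx': array([[357.48433886,   0.        , 323.47711068],
       [  0.        , 357.48433886, 194.98953985],
       [  0.        ,   0.        ,   1.        ]]), 'D': array([-0.0043544,  0.       ,  0.       ,  0.       ,  0.       ]), 'tool_from_camera': array([[-3.97885973e-05, -9.59112958e-01, -2.83023554e-01,
         8.31506323e+01],
       [ 9.99999155e-01, -4.05837449e-04,  1.23472194e-03,
        -7.79583137e-01],
       [-1.29909937e-03, -2.83023266e-01,  9.59112164e-01,
        -1.81102478e+02],
       [ 0.00000000e+00,  0.00000000e+00,  0.00000000e+00,
         1.00000000e+00]])}
```

View pics/top0.png

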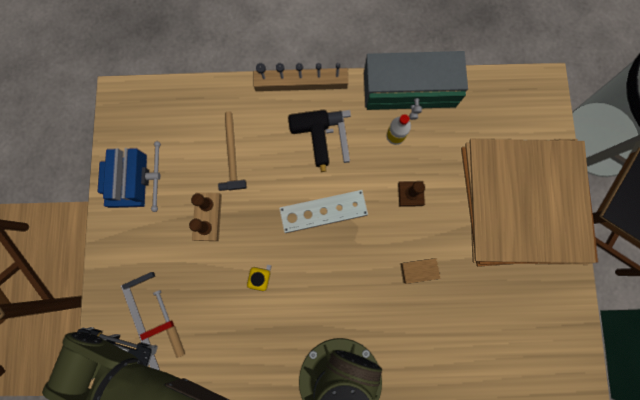

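View pics/scene0.png

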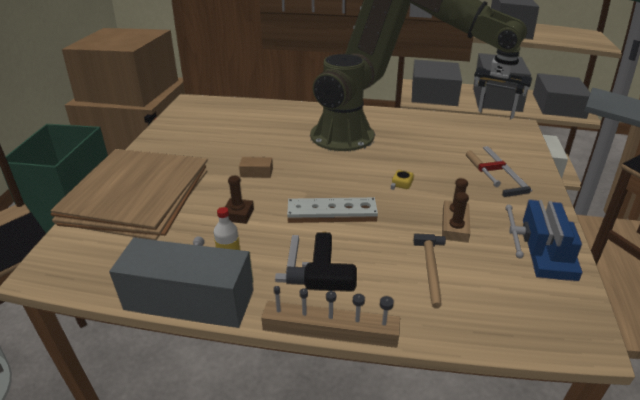

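The top view shows the stand at about (411,193) and the gauge from (281,213) to (367,205), with its smallest hole at (355,204) on the right. The rack is at (206,216). The scene view agrees: the lone foot is at (236,200) and the rack is at (457,215).

```bash
cat > h.py <<'E'
import numpy as np,cv2
from scipy.spatial.transform import Rotation as R
def c2w(c,st=None):
    if "cam_to_world" in c: return c["cam_to_world"]
    T=np.eye(4);T[:3,:3]=R.from_quat(st["ee_rot"]).as_matrix();T[:3,3]=st["tcp_pos"]
    return T@c["tool_from_camera"]
def ray(c,uv,z,st=None):
    M=c2w(c,st);p=cv2.undistortPoints(np.float32(uv).reshape(-1,1,2),c["mtx"],c["D"])[:,0]
    d=np.c_[p,np.ones(len(p))]@M[:3,:3].T;o=M[:3,3]
    return o+d*((z-o[2])/d[:,2])[:,None]
def proj(c,P,st=None):
    M=np.linalg.inv(c2w(c,st))
    return cv2.projectPoints(np.float32(P).reshape(-1,1,3),cv2.Rodrigues(M[:3,:3])[0],M[:3,3],c["mtx"],c["D"])[0][:,0]
E
python3 - <<'E'
from h import *;import pickle
d=pickle.load(open("d0.pkl","rb"));c=d["top"];im=c["pixels"];hsv=cv2.cvtColor(im,cv2.COLOR_RGB2HSV)
m=((hsv[...,1]<60)&(hsv[...,2]>120)).astype(np.uint8);m[:170]=0;m[240:]=0;m[:,:270]=0;m[:,375:]=0
cs,h=cv2.findContours(m,cv2.RETR_CCOMP,cv2.CHAIN_APPROX_NONE)
for k,x in enumerate(cs):
    a=cv2.contourArea(x)
    if a<5: continue
    if h[0,k,3]<0: 
        r=cv2.minAreaRect(x);b=ray(c,cv2.boxPoints(r),32);print("plate",r,ray(c,[r[0]],32),np.linalg.norm(b-np.roll(b,1,0),axis=1),b)
    else:
        M=cv2.moments(x);u=[M['m10']/M['m00'],M['m01']/M['m00']];print("hole",a,u,ray(c,[u],32))
g=cv2.cvtColor(im,cv2.COLOR_RGB2GRAY)
s=(g<75).astype(np.uint8);s[:175]=0;s[212:]=0;s[:,:390]=0;s[:,435:]=0
cs,_=cv2.findContours(s,0,2);x=max(cs,key=cv2.contourArea);r=cv2.minAreaRect(x);b=ray(c,cv2.boxPoints(r),32)
print("stand",r,b,b.mean(0),np.linalg.norm(b-np.roll(b,1,0),axis=1))
cr=cv2.resize(im[150:250,270:440],None,fx=4.6,fy=4.6,interpolation=cv2.INTER_CUBIC);cv2.imwrite("pics/crop.png",cr[:,:,::-1])
E
```

```text
plate ((323.0640563964844, 210.59478759765625), (25.74647331237793, 85.69412231445312), 77.7352294921875) [[509.81898799  37.98288632  32.        ]] [ 80.48718061 267.68891274  80.86150854 264.88574942] [[524.44382116 176.60077368  32.        ]
 [574.97782955 -86.27499165  32.        ]
 [495.25745907 -99.81183377  32.        ]
 [445.60823693 160.37927865  32.        ]]
hole 9.5 [285.8070175438596, 229.19298245614033] [[454.9793679  154.47337693  32.        ]]
hole 85.5 [291.77972709551653, 217.62378167641324] [[490.42245405 135.51913938  32.        ]]
hole 8.5 [364.6274509803921, 212.2156862745098] [[501.30234765 -90.66050476  32.        ]]
hole 66.5 [307.5614035087719, 214.13283208020047] [[500.02956173  86.35853007  32.        ]]
hole 8.5 [281.6274509803921, 209.2156862745098] [[517.58055529 166.78255123  32.        ]]
hole 48.5 [323.1821305841924, 210.69759450171819] [[509.48718784  37.62495046  32.        ]]
hole 35.0 [338.8333333333333, 207.4142857142857] [[518.47861826 -11.27222136  32.        ]]
hole 22.5 [354.63703703703703, 203.7407407407407] [[528.69754733 -60.78005052  32.        ]]
hole 5.5 [360.30303030303025, 192.30303030303028] [[564.36319046 -79.89802037  32.        ]]
stand ((411.0, 193.5), (25.0, 26.0), 90.0) [[ 597.16429837 -199.56665178   32.        ]
 [ 594.92992766 -281.02135264   32.        ]
 [ 515.77844597 -275.63001246   32.        ]
 [ 517.96365035 -195.01823756   32.        ]] [ 556.45908059 -237.80906361   32.        ] [79.33114595 81.48534042 79.33488264 80.64138746]
```

View pics/crop.png

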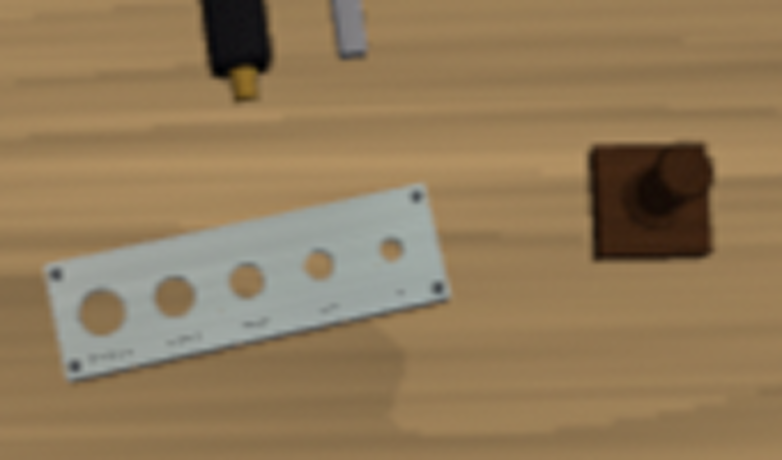

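The crop shows the plate with holes shrinking from left to right, and the stand's foot leaning outward in perspective. Hole spacing comes out at 50 mm and the plate at 80 x 265 mm, so the calibration is sound. I'll move the wrist camera above the gap between the stand and the gauge.

>>> step_arm(deltas=[[[0, 0, 0, 0.021, -0.035, 0, -1], [0, 0, 0, 0.021, -0.035, 0, -1], [0, 0, 0, 0.021, -0.035, 0, -1], [0, 0, 0, 0.021, -0.035, 0, -1], [0, 0, 0, 0.021, -0.035, 0, -1], [0, 0, 0, 0.021, -0.035, 0, -1], [0, 0, 0, 0.021, -0.035, 0, -1], [0, 0, 0, 0.021, -0.035, 0, -1], [0, 0, 0, 0.021, -0.035, 0, -1]]])

```text
t: 1.05
tcp_pos: [341.9, 211.9, 205.5]
ee_rot: [0.14, 0.99, 0.0, 0.0]
force: [0.9, 0.1, 0.5]
grip_width: 94.3
grip_force: 0.0
```

>>> step_arm(deltas=[[[0, 0, 0, 0.021, -0.035, 0, -1], [0, 0, 0, 0.021, -0.035, 0, -1], [0, 0, 0, 0.021, -0.035, 0, -1], [0, 0, 0, 0.021, -0.035, 0, -1], [0, 0, 0, 0.021, -0.035, 0, -1], [0, 0, 0, 0.021, -0.035, 0, -1], [0, 0, 0, 0.021, -0.035, 0, -1], [0, 0, 0, 0.021, -0.035, 0, -1], [0, 0, 0, 0.021, -0.035, 0, -1], [0, 0, 0, 0, 0, 0, -1]]])

```text
t: 2.05
tcp_pos: [531.4, -104.9, 204.5]
ee_rot: [0.142, 0.99, -0.0, -0.0]
force: [0.1, 1.3, 0.2]
grip_width: 93.9
grip_force: 0.0
```

Run:
```python
from h import *;from bench import env;import pickle
st=env.get_state();c=env.read_camera("wrist");t=env.read_camera("top");pickle.dump((st,c,t),open("d1.pkl","wb"))
print(st["tcp_pos"],st["ee_rot"],np.abs(st["dq"]).max(),st["qpos"])
cv2.imwrite("pics/w1.png",c["pixels"][:,:,::-1])
```

```text
[ 531.43663613 -104.88118775  204.50987139] [ 1.41534837e-01  9.89933151e-01 -1.67584527e-04 -4.67536048e-04] 0.07793565930633753 [-2.62245518e-01  2.82705031e-01  1.54536121e+00 -4.59939566e-04
  1.31441456e+00 -1.54890160e+00]
```

View pics/w1.png

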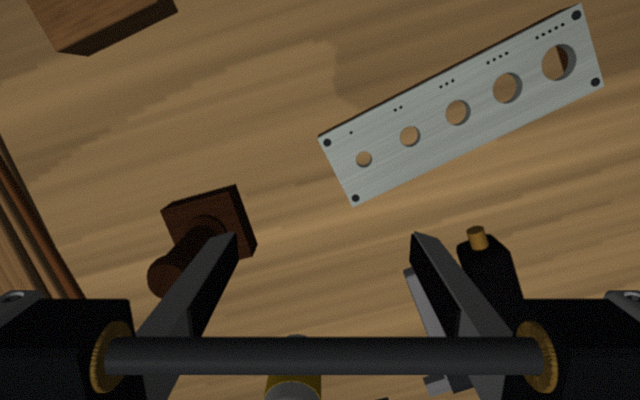

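The wrist picture shows the five holes from (363,159) to (558,62). The stand is at (210,220), and the foot's bead end is near (172,272), partly behind a finger. I'll refine the holes and the foot from this view.

Run:
```python
from h import *;import pickle
st,c,t=pickle.load(open("d1.pkl","rb"));im=c["pixels"]
hsv=cv2.cvtColor(im,cv2.COLOR_RGB2HSV);g=cv2.cvtColor(im,cv2.COLOR_RGB2GRAY)
m=((hsv[...,1]<70)&(hsv[...,2]>115)).astype(np.uint8);m[215:]=0;m[:,:310]=0
cs,h=cv2.findContours(m,cv2.RETR_CCOMP,cv2.CHAIN_APPROX_NONE)
P=[]
for k,x in enumerate(cs):
    if h[0,k,3]>=0 and cv2.contourArea(x)>120:
        w=ray(c,x.reshape(-1,2),32,st);(cx,cy),r=cv2.minEnclosingCircle(np.float32(w[:,:2]));e=cv2.fitEllipse(np.float32(w[:,:2]));P.append(e[0]);print("hole",cx,cy,2*r,e)
P=np.array(sorted(P,key=lambda p:p[1]));k=np.arange(len(P));A=np.polyfit(k,P,1);print("fit",A,np.linalg.norm(A[0]),np.abs(P-np.outer(k,A[0])-A[1]).max(0))
print("bead top cam",ray(t,[[418.9,187.1]],[127]))
for q in [(556,-238),(558,-240)]:
    for z,r in((32,38),(129,18),(126,19),(40,22)):
        print(q,z,proj(c,[[*q,z]],st),proj(t,[[*q,z]]))
# dark silhouette edges of foot bead in wrist image
d=(g<62).astype(np.uint8);d[:180]=0;d[298:]=0;d[:,:135]=0;d[:,205:]=0
cv2.imwrite("pics/w1c.png",cv2.resize(np.dstack([im[170:310,130:270,::-1]*2.0]).clip(0,255).astype(np.uint8),None,fx=4,fy=4))
tt=t["pixels"][165:225,380:445,::-1];cv2.imwrite("pics/t1c.png",cv2.resize((tt*2.0).clip(0,255).astype(np.uint8),None,fx=9,fy=9,interpolation=2))
a=cv2.imread("pics/w1c.png");b=np.zeros((560,240,3),np.uint8);tb=cv2.resize(cv2.imread("pics/t1c.png"),(238,220));
```

```text
hole 527.47216796875 -62.10573959350586 18.582366943359375 ((527.3316650390625, -62.154441833496094), (17.23141860961914, 17.547008514404297), 25.43010139465332)
hole 517.4230346679688 -12.773847579956055 22.777435302734375 ((517.6363525390625, -12.487881660461426), (21.287067413330078, 21.65202522277832), 174.31935119628906)
hole 508.043701171875 36.756072998046875 26.900859832763672 ((508.05694580078125, 36.83561325073242), (25.436365127563477, 25.997692108154297), 90.06881713867188)
hole 498.47998046875 85.95604705810547 31.247621536254883 ((498.50244140625, 86.00503540039062), (30.071805953979492, 30.154644012451172), 90.17035675048828)
hole 488.7809143066406 135.3742218017578 35.96828079223633 ((488.96441650390625, 135.37142944335938), (34.3242301940918, 34.504974365234375), 104.36517333984375)
hole 453.0364990234375 154.69857788085938 12.674320220947266 ((452.7872314453125, 154.79425048828125), (10.562106132507324, 11.800384521484375), 160.06414794921875)
fit [[-13.37978516  45.0711662 ]
 [532.32930501 -56.28391466]] 47.01519619905604 [12.64314779 14.27766586]
bead top cam [[ 557.89457604 -241.51071874  127.        ]]
(556, -238) 32 [[210.11966 230.97968]] [[411.0722  193.57784]]
(556, -238) 129 [[173.51135 276.72293]] [[417.88348 187.64221]]
(556, -238) 126 [[174.99469 274.86896]] [[417.65683 187.83975]]
(556, -238) 40 [[207.79121 233.8884 ]] [[411.59616 193.12128]]
(558, -240) 32 [[209.05296 233.14783]] [[411.6725  192.93031]]
(558, -240) 129 [[172.19156 279.4785 ]] [[418.52887 186.9454 ]]
(558, -240) 126 [[173.68425 277.60184]] [[418.30072 187.14458]]
(558, -240) 40 [[206.70706 236.09561]] [[412.19992 192.46996]]
```

View pics/w1c.png

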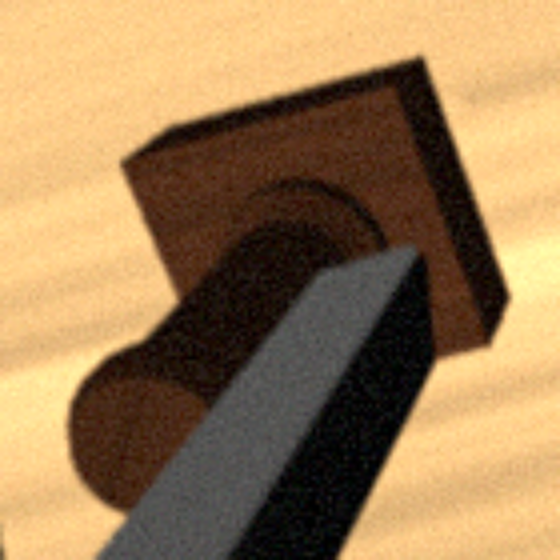

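The brightened crop shows the stand's top-face corners at about (161,211), (229,192) and (252,256). The bead's end face is near (165,281), half hidden by the finger. I'll move over the stand and check there.

>>> step_arm(deltas=[[[0, 0, 0, 0.009, -0.045, 0, -1], [0, 0, 0, 0.009, -0.045, 0, -1], [0, 0, 0, 0.009, -0.045, 0, -1], [0, 0, 0, 0, 0, 0, -1], [0, 0, 0, 0, 0, 0, -1]]])

```text
t: 2.65
tcp_pos: [557.1, -235.9, 205.2]
ee_rot: [0.14, 0.99, 0.0, -0.0]
force: [0.7, 0.4, 0.0]
grip_width: 94.0
grip_force: 0.0
```

Run:
```python
from h import *;from bench import env;import pickle
st,c,t=pickle.load(open("d1.pkl","rb"));w=ray(c,[[161.25,210.75],[228.75,191.75],[252.5,256.25]],32,st);print(w,np.linalg.norm(w[0]-w[1]),np.linalg.norm(w[1]-w[2]),(w[0]+w[2])/2)
st=env.get_state();c=env.read_camera("wrist");pickle.dump((st,c),open("d2.pkl","wb"))
print(st["tcp_pos"],st["ee_rot"],np.abs(st["dq"]).max())
for z in(32,40,132): print(z,proj(c,[[557.5,-240,z]],st))
im=c["pixels"];cv2.imwrite("pics/w2.png",(im[:,:,::-1]*1.8).clip(0,255).astype(np.uint8))
```

```text
[[ 520.43624631 -278.75757998   32.        ]
 [ 520.85442309 -203.71787186   32.        ]
 [ 596.47337283 -204.60101461   32.        ]] 75.04087330717543 75.62410661562797 [ 558.45480957 -241.67929729   32.        ]
[ 557.13786967 -235.89503021  205.16214226] [ 1.40067929e-01  9.90141815e-01  2.26113378e-04 -3.30734574e-04] 0.031326122234446016
32 [[319.95413 176.35075]]
40 [[319.8915  178.21649]]
132 [[318.9131  207.35838]]
```

View pics/w2.png

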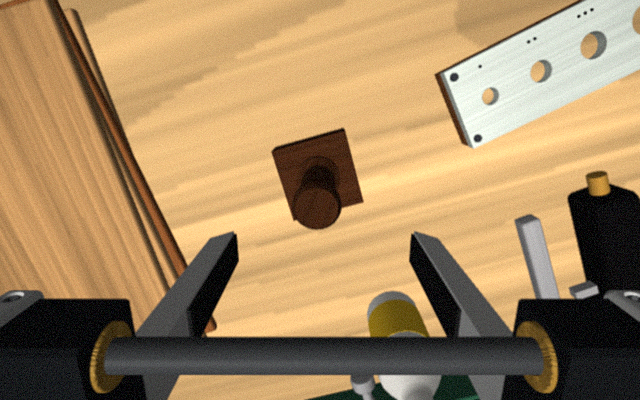

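The wrist view now shows the foot between the fingers, with its bead end near (317,205) and the stand's top around (317,178). I'll fit the bead outline.

Run:
```python
from h import *;import pickle
from scipy.optimize import least_squares
st,c=pickle.load(open("d2.pkl","rb"));g=cv2.cvtColor(c["pixels"],cv2.COLOR_RGB2GRAY)
m=(cv2.GaussianBlur(g,(3,3),0)<70).astype(np.uint8);m[:115]=0;m[238:]=0;m[:,:245]=0;m[:,385:]=0
cs,_=cv2.findContours(m,0,cv2.CHAIN_APPROX_NONE);x=max(cs,key=cv2.contourArea).reshape(-1,2)
ap=cv2.approxPolyDP(x.reshape(-1,1,2),4,True).reshape(-1,2);print(ap.tolist())
b=x[(x[:,1]>211)];w=ray(c,b,127,st)[:,:2]   # outline of widest bead ring
f=lambda p:np.hypot(*(w-p).T)-19
r=least_squares(f,[557,-240]);print(len(b),r.x,np.abs(r.fun).max(),cv2.minEnclosingCircle(np.float32(b)))
print(proj(c,[st["tcp_pos"]-[0,0,0],st["tcp_pos"]+[0,0,19]],st))
```

```text
[[343, 128], [272, 150], [293, 219], [308, 228], [327, 227], [342, 207], [362, 201]]
59 [ 557.19151702 -242.61586543] 1.4855489433306523 ((315.5, 212.5), 24.50520133972168)
[[324.4648  246.63219]
 [324.62808 262.5981 ]]
```

The estimates agree at about (557.5, -241.5), which is within reach and matches the 76 mm stand. Next I descend and grip the shaft.

>>> step_arm(deltas=[[[0, 0, 0, 0, -0.0055, -0.02, -1], [0, 0, 0, 0, 0, -0.035, -1], [0, 0, 0, 0, 0, -0.035, -1], [0, 0, 0, 0, 0, -0.035, -1], [0, 0, 0, 0, 0, -0.02, -1], [0, 0, 0, 0, 0, 0, -1], [0, 0, 0, 0, 0, 0, 0.0], [0, 0, 0, 0, 0, 0, 0.2], [0, 0, 0, 0, 0, 0, 0.5], [0, 0, 0, 0, 0, 0, 1]]])

```text
t: 3.7
tcp_pos: [557.8, -242.1, 61.4]
ee_rot: [0.14, 0.99, -0.0, 0.001]
force: [0.1, -0.3, 0.2]
grip_width: 65.4
grip_force: 0.0
```

>>> step_arm(deltas=[[[0, 0, 0, 0, 0, 0, 1], [0, 0, 0, 0, 0, 0, 1], [0, 0, 0, 0, 0, 0, 1], [0, 0, 0, 0, 0, 0, 1], [0, 0, 0, 0, 0, 0, 1], [0, 0, 0, 0, 0, 0, 1]]])

```text
t: 4.3
tcp_pos: [557.4, -242.0, 60.4]
ee_rot: [0.14, 0.99, 0.0, 0.0]
force: [0.4, 0.6, 0.1]
grip_width: 37.2
grip_force: 30.0
```

>>> step_arm(deltas=[[[0, 0, 0, 0, 0, 0, 1], [0, 0, 0, 0, 0, 0, 1], [0, 0, 0, 0, 0, 0, 1]]])

```text
t: 4.6
tcp_pos: [557.4, -242.0, 60.5]
ee_rot: [0.14, 0.99, -0.0, 0.0]
force: [0.1, 0.9, -0.2]
grip_width: 37.3
grip_force: 30.0
```

Run:
```python
from h import *;from bench import env;import pickle
st=env.get_state();c=env.read_camera("wrist");pickle.dump((st,c),open("d3.pkl","wb"))
print(st["tcp_pos"],st["ee_rot"],st["grip_width"],st["grip_force"])
im=c["pixels"];cv2.imwrite("pics/w3.png",(im[:,:,::-1]*1.8).clip(0,255).astype(np.uint8))
```

```text
[ 557.42065691 -242.04612815   60.4583242 ] [ 1.39941765e-01  9.90159736e-01 -2.65951301e-07  7.40572891e-06] 37.2873211900214 29.999176561832428
```

View pics/w3.png

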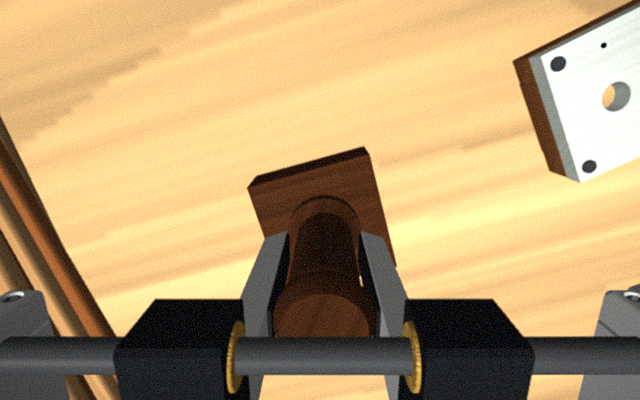

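The wrist view shows the foot between the fingers, but the opening reads 37 mm, not the shaft's 32 mm. The fingers seem to bear on the 38 mm bead at (275,300) and (372,300). I'll check in profile with the scene camera.

Run:
```python
from h import *;from bench import env
c=env.read_camera("scene");u=proj(c,[[557.4,-242,z] for z in(14,60,79,110,132)]);print(u)
x,y=u[2].astype(int);im=c["pixels"][y-55:y+45,x-50:x+50,::-1];cv2.imwrite("pics/s3.png",cv2.resize((im*2.).clip(0,255).astype(np.uint8),(590,590),interpolation=2));print(x,y)
```

```text
[[237.08284 210.69882]
 [235.49515 198.15834]
 [234.82782 192.84361]
 [233.72458 183.99841]
 [232.93076 177.58795]]
234 192
```

View pics/s3.png

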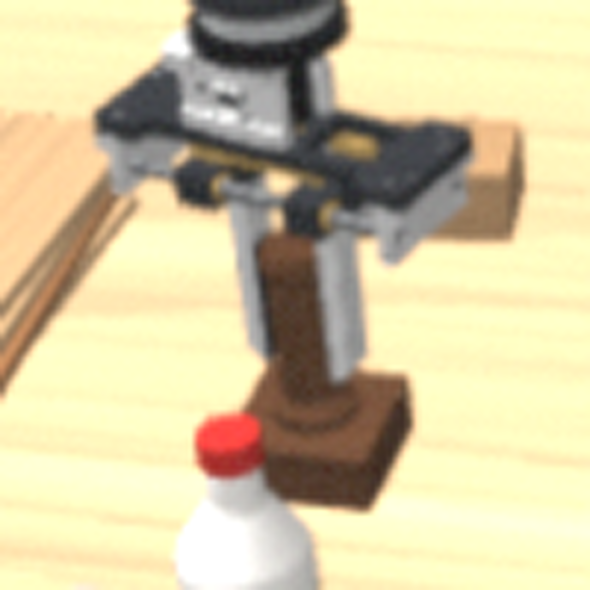

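The scene crop shows the straight fingers holding the bead along their upper length and not touching the shaft. I'll open slightly and regrip with the pads on the bead itself.

>>> step_arm(deltas=[[[0, 0, 0, 0, 0, 0, 0], [0, 0, 0, 0, 0, 0, 0], [0, 0, 0, 0, 0, 0, 0], [0, 0, 0, 0, 0, 0.02, 0], [0, 0, 0, 0, 0, 0.02, 0], [0, 0, 0, 0, 0, 0, 0], [0, 0, 0, 0, 0, 0, 0.2], [0, 0, 0, 0, 0, 0, 0.5], [0, 0, 0, 0, 0, 0, 1], [0, 0, 0, 0, 0, 0, 1]]])

```text
t: 5.7
tcp_pos: [557.1, -241.9, 99.6]
ee_rot: [0.14, 0.99, 0.0, -0.001]
force: [0.9, -0.6, -0.8]
grip_width: 37.1
grip_force: 30.0
```

>>> step_arm(deltas=[[[0, 0, 0, 0, 0, 0, 1], [0, 0, 0, 0, 0, 0, 1], [0, 0, 0, 0, 0, 0, 1]]])

```text
t: 6.0
tcp_pos: [557.4, -242.1, 100.3]
ee_rot: [0.14, 0.99, 0.0, -0.0]
force: [-0.3, 0.6, -0.7]
grip_width: 37.4
grip_force: 30.0
```

>>> step_arm(deltas=[[[0, 0, 0, 0, 0, 0.005, 1], [0, 0, 0, 0, 0, 0.015, 1], [0, 0, 0, 0, 0, 0.015, 1], [0, 0, 0, 0, 0, 0.015, 1], [0, 0, 0, 0, 0, 0.005, 1], [0, 0, 0, 0, 0, 0, 1]]])

```text
t: 6.6
tcp_pos: [557.7, -242.2, 156.7]
ee_rot: [0.14, 0.99, -0.0, 0.001]
force: [0.5, -0.5, -1.0]
grip_width: 37.6
grip_force: 30.0
```

Run:
```python
from h import *;from bench import env
st=env.get_state();print(st["tcp_pos"],st["force"],st["grip_width"])
w=env.read_camera("wrist");c=env.read_camera("scene");p=st["tcp_pos"];u=proj(c,[[p[0],p[1],p[2]-z] for z in(0,86)]);print(u)
x,y=u.mean(0).astype(int);a=cv2.resize(c["pixels"][y-40:y+40,x-40:x+40],(400,400),interpolation=2)
b=cv2.resize(w["pixels"][150:390,200:440],(400,400),interpolation=2)
cv2.imwrite("pics/s4.png",(np.hstack([a,b])[:,:,::-1]*1.8).clip(0,255).astype(np.uint8));print(x,y)
```

```text
[ 557.74996534 -242.19551364  156.71317507] [ 0.49669662 -0.48571038 -0.98381734] 37.58558186437427
[[231.92448 170.31096]
 [235.02002 195.23224]]
233 182
```

View pics/s4.png

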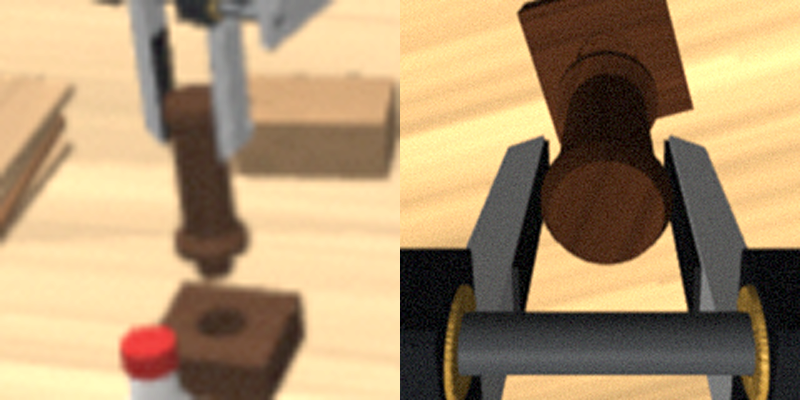

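The composite shows the foot lifted clear, its tenon visible below the collar and the stand empty. It hangs about vertical. I'll measure its offset and tilt in the tool frame from wrist-view points: bead end at about (323.6,277), collar rim at about (325,180).

Run:
```python
from h import *;from bench import env
from scipy.optimize import least_squares
st=env.get_state();w=env.read_camera("wrist");im=w["pixels"];print(st["tcp_pos"])
g=cv2.GaussianBlur(cv2.cvtColor(im,cv2.COLOR_RGB2GRAY),(3,3),0)
h=dict(w);h["cam_to_world"]=w["tool_from_camera"]   # tool frame: z down
# bead lower arc: last dark->light transition per column
pts=[]
for u in range(296,352,2):
    col=g[262:325,u].astype(int);d=np.diff(col);k=d.argmax();pts.append((u,262+k+.5,d[k]))
pts=np.array([p for p in pts if p[2]>12]);print(len(pts),pts[::5].tolist())
for z in(-32,-30,-25):
    q=ray(h,pts[:,:2],z)[:,:2];f=lambda p:np.hypot(*(q-p[:2]).T)-p[2]
    r=least_squares(f,[0,0,19]);print("bead z",z,r.x,np.abs(r.fun).max())
print("end face centre",ray(h,[[323.6,277]],-31.7))
# collar upper rim
for v in(0,):
    e=[(u,g[165:215,u].astype(int)) for u in range(300,352,4)]
    print([(u,[int(165+i) for i in np.argsort(-np.abs(np.diff(a)))[:3]]) for u,a in e])
print("collar near rim",ray(h,[[325,180]],60.3))
print("expected px rim/bead",[proj(h,[p]) for p in([22,0,60.3],[0,0,-31.7])])
```

```text
[ 557.23258509 -241.93071879  155.08908929]
28 [[296.0, 296.5, 27.0], [306.0, 303.5, 30.0], [316.0, 307.5, 35.0], [326.0, 308.5, 31.0], [336.0, 306.5, 30.0], [346.0, 300.5, 27.0]]
bead z -32 [-1.34180273 -0.48693595 16.17864802] 0.2733129229344424
bead z -30 [-2.47515769 -0.48303848 16.39566097] 0.276979028741156
bead z -25 [-5.30854468 -0.47329477 16.93819372] 0.2861442462396582
end face centre [[ -0.9101324   -0.52914359 -31.7       ]]
[(300, [189, 167, 190]), (304, [189, 186, 190]), (308, [186, 187, 183]), (312, [181, 182, 184]), (316, [180, 184, 183]), (320, [179, 182, 180]), (324, [179, 182, 180]), (328, [180, 179, 183]), (332, [180, 181, 195]), (336, [182, 185, 183]), (340, [183, 184, 186]), (344, [186, 187, 189]), (348, [190, 191, 189])]
collar near rim [[22.78491054  0.59295339 60.3       ]]
expected px rim/bead [array([[324.14685, 181.09515]], dtype=float32), array([[324.73373, 275.25653]], dtype=float32)]
```

Run:
```python
from h import *;from bench import env;import pickle
c=env.read_camera("scene");g=cv2.cvtColor(c["pixels"],cv2.COLOR_RGB2GRAY).astype(float)
for v in range(176,200):
    r=g[v,215:258];lo=r[12:30].min();hi=(r[:8].mean()+r[-8:].mean())/2;t=(lo+hi)/2
    k=np.where(r<t)[0]
    if len(k)<3: continue
    a,b=k[0],k[-1]
    wd=(b+(t-r[b])/(r[min(b+1,42)]-r[b]) if b<42 else b)-(a-(t-r[a])/(r[a-1]-r[a]) if a>0 else a)
    print(v,round(wd,2),215+(a+b)/2,int(lo),int(hi))
p=env.get_state()["tcp_pos"]
for z in(60,64,77,86): 
    q=proj(c,[[p[0],p[1]-5,p[2]-z],[p[0],p[1]+5,p[2]-z]]);print(z,q[:,1].mean(),q[:,0].mean(),"px/mm",abs(q[1,0]-q[0,0])/10)
# hole1 refinement
for fn,(cu,cv_) in(("d2.pkl",(489,96)),("d3.pkl",(615,96))):
    st,w=pickle.load(open(fn,"rb"));h=cv2.cvtColor(w["pixels"],cv2.COLOR_RGB2HSV)
    m=((h[...,1]<70)&(h[...,2]>115)).astype(np.uint8);n=1-m;_,l,s,ct=cv2.connectedComponentsWithStats(n)
    k=l[cv_,cu-4];x=cv2.findContours((l==k).astype(np.uint8),0,cv2.CHAIN_APPROX_NONE)[0][0].reshape(-1,2)
    wq=ray(w,x,32,st)[:,:2];print(fn,s[k],cv2.fitEllipse(np.float32(wq)),cv2.minEnclosingCircle(np.float32(wq)))
```

```text
176 10.39 233.5 28 99
177 10.4 233.5 30 111
178 10.56 233.5 29 127
179 10.73 234.0 29 133
180 10.76 234.0 29 133
181 10.79 234.0 30 131
182 10.74 234.0 30 130
183 10.72 234.0 30 129
184 10.78 234.0 29 127
185 11.25 234.5 28 124
186 12.12 234.5 29 122
187 13.15 235.0 29 121
188 14.03 235.5 30 121
189 14.66 235.0 34 127
190 14.87 235.0 39 129
191 14.36 235.0 36 128
192 13.6 234.5 36 129
193 11.87 234.5 34 130
194 9.54 235.0 32 129
195 7.63 235.5 29 127
196 6.62 235.5 29 127
197 5.04 235.0 38 128
198 8.52 233.5 61 129
199 14.49 235.5 53 129
60 188.34088 234.32718 px/mm 0.32743073
64 189.48047 234.4693 px/mm 0.32693633
77 193.15927 234.92908 px/mm 0.32533568
86 195.68399 235.24554 px/mm 0.32423553
d2.pkl [482  87  18  19 241] ((526.8983764648438, -61.205657958984375), (15.14693832397461, 16.26871109008789), 70.58019256591797) ((526.86865234375, -61.40896224975586), 8.47221565246582)
d3.pkl [602  81  29  31 664] ((526.7927856445312, -60.91730499267578), (15.430850982666016, 16.14037322998047), 67.59978485107422) ((526.7542114257812, -60.82976531982422), 8.275321960449219)
```

The hole 1 estimates agree at about (526.9, -61.1) with a diameter of about 16 mm. I'll carry the foot over step 1 and come down to about 12 mm above the plate.

>>> step_arm(deltas=[[[0, 0, 0, -0.002, 0.01, 0, 1], [0, 0, 0, -0.003, 0.02, 0, 1], [0, 0, 0, -0.003, 0.02, 0, 1], [0, 0, 0, -0.003, 0.02, 0, 1], [0, 0, 0, -0.004, 0.02, 0, 1], [0, 0, 0, -0.004, 0.02, 0, 1], [0, 0, 0, -0.003, 0.02, 0, 1], [0, 0, 0, -0.003, 0.02, 0, 1], [0, 0, 0, -0.003, 0.02, 0, 1], [0, 0, 0, -0.0015, 0.01, 0, 1]]])

```text
t: 7.8
tcp_pos: [527.4, -60.0, 155.5]
ee_rot: [0.139, 0.99, 0.0, -0.0]
force: [0.4, 0.2, -1.3]
grip_width: 37.1
grip_force: 30.0
```

>>> step_arm(deltas=[[[0, 0, 0, 0, 0, -0.01, 1], [0, 0, 0, 0, 0, -0.01, 1], [0, 0, 0, 0, 0, -0.005, 1], [0, 0, 0, 0, 0, 0, 1], [0, 0, 0, 0, 0, 0, 1]]])

```text
t: 8.3
tcp_pos: [527.9, -62.5, 130.3]
ee_rot: [0.14, 0.99, 0.0, -0.0]
force: [0.0, 0.4, -1.0]
grip_width: 37.6
grip_force: 30.0
```

```bash
cat > see.py <<'E'
from h import *;from bench import env;import sys
def look(fn,hole):
    st=env.get_state();p=st["tcp_pos"];print(st["t"],p,st["force"],np.abs(st["dq"]).max())
    s=env.read_camera("scene");w=env.read_camera("wrist")
    u=proj(s,[[*hole,32]])[0];x,y=u.astype(int);a=cv2.resize(s["pixels"][y-40:y+20,x-30:x+30],(400,400),interpolation=2)
    b=cv2.resize(w["pixels"][90:330,200:440],(400,400),interpolation=2)
    cv2.imwrite(fn,(np.hstack([a,b])[:,:,::-1]*1.5).clip(0,255).astype(np.uint8));print("hole in scene px",u,"crop",(u-[x-30,y-40])*400/60)
    d=proj(w,[[*hole,32]],st)[0];print("hole wrist crop",(d-[200,90])/.6+[400,0])
E
python3 -c "
from see import *;look('pics/p1.png',(526.9,-61.1))"
```

```text
8.3 [527.9441032  -62.51349966 130.275391  ] [ 0.00560151  0.44375408 -0.96750894] 0.009881107778113784
hole in scene px [297.84717 205.71092] crop [205.64778646 271.40614827]
hole wrist crop [608.84587606 173.6958313 ]
```

View pics/p1.png

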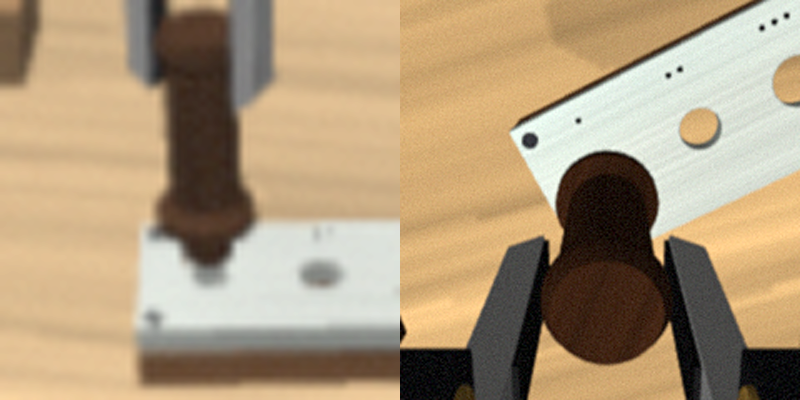

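The composite shows the tenon at about (207,250), right above hole 1 at (207,272). The wrist half shows the collar against the white plate. I'll fit the collar's lower rim for the exact offset; that was my tenth picture, so from here I use numbers only.

```bash
cat > col.py <<'E'
from h import *;from bench import env
from scipy.optimize import least_squares
def holes(w,st):
    h=cv2.cvtColor(w["pixels"],cv2.COLOR_RGB2HSV);m=((h[...,1]<70)&(h[...,2]>115)).astype(np.uint8);m[260:]=0
    cs,hi=cv2.findContours(m,cv2.RETR_CCOMP,cv2.CHAIN_APPROX_NONE);o=[]
    for k,x in enumerate(cs):
        if hi[0,k,3]>=0 and cv2.contourArea(x)>150:
            q=np.float32(ray(w,x.reshape(-1,2),32,st)[:,:2]);e=cv2.fitEllipse(q);o.append((np.round(e[0],1).tolist(),np.round(e[1],1).tolist()))
    return o
def collar(zc=68.3):
    st=env.get_state();w=env.read_camera("wrist");t=dict(w);t["cam_to_world"]=w["tool_from_camera"]
    g=cv2.GaussianBlur(cv2.cvtColor(w["pixels"],cv2.COLOR_RGB2GRAY),(3,3),0).astype(float)
    c0=proj(t,[[0,0,zc]])[0];P=[]
    for a in np.radians(np.arange(-160,-19,4)):
        r=np.arange(25,60,.25);uv=c0+np.c_[r*np.cos(a),r*np.sin(a)]
        v=cv2.remap(g.astype(np.float32),np.float32(uv[:,0])[None],np.float32(uv[:,1])[None],1)[0]
        d=np.gradient(v);k=d.argmax()
        if d[k]>2.5:P.append(uv[k])
    q=ray(t,P,zc)[:,:2];r=least_squares(lambda p:np.hypot(*(q-p).T)-22,[0,0],loss="soft_l1",f_scale=.5)
    R3=R.from_quat(st["ee_rot"]).as_matrix();off=R3[:,:2]@r.x
    print("t",st["t"],"tcp",st["tcp_pos"].round(1),"F",st["force"].round(1),"n",len(q),"tool off",r.x.round(2),"res",np.median(abs(r.fun)).round(2),"foot xy",(st["tcp_pos"]+off)[:2].round(1))
    print("holes",holes(w,st))
E
python3 -c "
from col import *;collar();collar(60.3)"
```

```text
t 8.4 tcp [528.1 -62.4 130.7] F [ 0.8  0.1 -1.6] n 36 tool off [-1.25 -0.26] res 0.11 foot xy [529.2 -63. ]
holes [([517.6, -13.0], [20.7, 21.1]), ([508.1, 36.6], [24.5, 25.1]), ([498.6, 86.0], [28.6, 29.0]), ([489.1, 135.4], [32.7, 33.4]), ([452.7, 154.6], [9.5, 10.4])]
t 8.45 tcp [528.1 -62.3 130.7] F [-0.1 -0.4 -0.8] n 36 tool off [ 0.62 -0.27] res 0.14 foot xy [527.4 -62.4]
holes [([517.7, -13.0], [20.7, 21.0]), ([508.2, 36.5], [24.5, 25.1]), ([498.6, 86.0], [28.6, 29.1]), ([489.1, 135.5], [32.7, 33.4]), ([452.7, 154.6], [9.5, 10.4])]
```

>>> step_arm(deltas=[[[0, 0, 0, -0.002, 0.0006, -0.003, 1], [0, 0, 0, 0, 0, -0.003, 1], [0, 0, 0, 0, 0, -0.002, 1], [0, 0, 0, 0, 0, -0.001, 1], [0, 0, 0, 0, 0, -0.001, 1], [0, 0, 0, 0, 0, 0, 1], [0, 0, 0, 0, 0, -0.001, 1], [0, 0, 0, 0, 0, 0, 1]]])

```text
t: 9.3
tcp_pos: [525.9, -61.5, 119.4]
ee_rot: [0.14, 0.99, -0.0, -0.0]
force: [0.4, 0.0, -0.4]
grip_width: 37.1
grip_force: 30.0
```

>>> step_arm(deltas=[[[0, 0, 0, 0, 0, -0.001, 1], [0, 0, 0, 0, 0, -0.0005, 1], [0, 0, 0, 0, 0, 0, 1]]])

```text
t: 9.6
tcp_pos: [525.9, -61.4, 117.9]
ee_rot: [0.14, 0.99, 0.0, -0.0]
force: [-0.8, -0.3, -1.5]
grip_width: 37.2
grip_force: 30.0
```

>>> step_arm(deltas=[[[0, 0, 0, 0, 0, -0.0005, 1], [0, 0, 0, 0, 0, -0.0005, 1], [0, 0, 0, 0, 0, 0, 1]]])

```text
t: 9.9
tcp_pos: [526.2, -61.5, 117.3]
ee_rot: [0.14, 0.99, -0.0, 0.0]
force: [-0.3, 0.1, 3.5]
grip_width: 37.8
grip_force: 30.0
```

>>> step_arm(deltas=[[[0, 0, 0, 0, 0, -0.0005, 1], [0, 0, 0, 0, 0, 0, 1], [0, 0, 0, 0, 0, 0, 1], [0, 0, 0, 0, 0, 0, 1]]])

```text
t: 10.3
tcp_pos: [526.5, -61.6, 117.3]
ee_rot: [0.14, 0.99, -0.0, 0.001]
force: [-0.5, -0.7, 7.9]
grip_width: 37.0
grip_force: 30.0
```

```bash
python3 -c "
from col import *;collar()"
```

```text
t 10.3 tcp [526.5 -61.6 117.3] F [-0.5 -0.7  7.9] n 36 tool off [-0.71 -0.36] res 0.11 foot xy [527.  -62.1]
holes [([517.7, -12.9], [20.6, 21.1]), ([508.2, 36.5], [24.5, 25.1]), ([498.7, 86.0], [28.6, 29.1]), ([489.1, 135.5], [32.6, 33.5]), ([452.8, 154.8], [9.4, 10.4])]
```

Step 1 is pressed at about 8 N without entering. Next is step 2: up 8 mm, across 50 mm, then a slow descent.

>>> step_arm(deltas=[[[0, 0, 0, 0, 0, 0.003, 1], [0, 0, 0, 0, 0, 0.005, 1], [0, 0, 0, -0.0015, 0.008, 0, 1], [0, 0, 0, -0.003, 0.016, 0, 1], [0, 0, 0, -0.0035, 0.017, 0, 1], [0, 0, 0, -0.0015, 0.008, 0, 1], [0, 0, 0, 0, 0, 0, 1], [0, 0, 0, 0, 0, 0, 1], [0, 0, 0, 0, 0, 0, 1]]])

```text
t: 11.25
tcp_pos: [516.5, -12.8, 124.4]
ee_rot: [0.14, 0.99, -0.0, 0.0]
force: [-1.2, -0.3, -0.1]
grip_width: 36.9
grip_force: 30.0
```

```bash
python3 -c "
from col import *;collar()"
```

```text
t 11.25 tcp [516.5 -12.8 124.4] F [-1.2 -0.3 -0.1] n 36 tool off [-1.26 -0.18] res 0.12 foot xy [517.7 -13.3]
holes [([508.3, 36.1], [24.8, 25.1]), ([498.7, 85.5], [28.7, 29.2]), ([489.2, 135.0], [32.9, 33.5]), ([453.0, 154.2], [9.1, 10.5])]
```

>>> step_arm(deltas=[[[0, 0, 0, 0, 0, -0.002, 1], [0, 0, 0, 0, 0, -0.002, 1], [0, 0, 0, 0, 0, -0.001, 1], [0, 0, 0, 0, 0, -0.001, 1], [0, 0, 0, 0, 0, -0.0005, 1], [0, 0, 0, 0, 0, -0.0005, 1], [0, 0, 0, 0, 0, 0, 1], [0, 0, 0, 0, 0, 0, 1]]])

```text
t: 12.1
tcp_pos: [516.4, -12.4, 117.5]
ee_rot: [0.14, 0.99, 0.0, 0.0]
force: [0.3, -0.3, -0.3]
grip_width: 37.2
grip_force: 30.0
```

>>> step_arm(deltas=[[[0, 0, 0, 0, 0, -0.0005, 1], [0, 0, 0, 0, 0, -0.0005, 1], [0, 0, 0, 0, 0, 0, 1]]])

```text
t: 12.4
tcp_pos: [517.0, -12.6, 117.3]
ee_rot: [0.14, 0.99, -0.0, 0.001]
force: [-0.3, -0.2, 6.1]
grip_width: 37.3
grip_force: 30.0
```

>>> step_arm(deltas=[[[0, 0, 0, 0, 0, 0, 1], [0, 0, 0, 0, 0, 0, 1]]])

```text
t: 12.6
tcp_pos: [517.0, -12.5, 117.2]
ee_rot: [0.14, 0.99, 0.0, 0.001]
force: [-1.2, -0.6, 6.4]
grip_width: 37.4
grip_force: 30.0
```

Run:
```python
from col import *
collar()
c=env.read_camera("scene");g=cv2.cvtColor(c["pixels"],cv2.COLOR_RGB2GRAY).astype(float)
p=env.get_state()["tcp_pos"];f=p[:2]+[1.2,-.5]
for z in(32,36,40,44,50,58,70):
    q=proj(c,[[f[0],f[1]-5,z],[f[0],f[1]+5,z]]);u,v=q.mean(0);k=abs(q[1,0]-q[0,0])/10
    xs=np.arange(u-25,u+25,.1);r=cv2.remap(g.astype(np.float32),np.float32(xs)[None],np.full((1,len(xs)),v,np.float32),1)[0]
    mid=r[235:265].mean();hi=min(np.percentile(r,85),150)
    t=(mid+hi)/2;i=250
    a=i-np.argmax(r[i::-1]>t);b=i+np.argmax(r[i:]>t);print(z,round(v,1),"width mm",round((b-a)*.1/k,1),"centre off",round(((a+b)/2-250)*.1/k,1),int(mid),int(hi))
```

```text
t 12.6 tcp [517.  -12.5 117.2] F [-1.2 -0.6  6.4] n 36 tool off [-0.7  -0.35] res 0.12 foot xy [517.5 -13. ]
holes [([508.3, 36.2], [24.9, 25.2]), ([498.7, 85.6], [28.7, 29.3]), ([489.2, 135.1], [32.9, 33.5]), ([452.9, 154.3], [9.3, 10.3])]
32 205.6 width mm 21.8 centre off 2.1 33 149
36 204.5 width mm 24.7 centre off 1.8 32 150
40 203.4 width mm 33.1 centre off 2.1 35 149
44 202.3 width mm 40.6 centre off 2.3 41 149
50 200.6 width mm 44.4 centre off 2.4 43 149
58 198.4 width mm 43.1 centre off 2.4 31 144
70 195.0 width mm 32.4 centre off 2.5 29 126
```

The tenon looks about 22 to 24 mm wide. To rule out mere misalignment at the 20 mm hole, I'll slide lightly around it by about 1.5 mm.

>>> step_arm(deltas=[[[0, 0, 0, 0.0012, 0, 0, 1], [0, 0, 0, 0, 0.0012, 0, 1], [0, 0, 0, -0.0012, 0, 0, 1], [0, 0, 0, -0.0012, 0, 0, 1], [0, 0, 0, 0, -0.0012, 0, 1], [0, 0, 0, 0, -0.0012, 0, 1], [0, 0, 0, 0.0012, 0, 0, 1], [0, 0, 0, 0.0012, 0, 0, 1], [0, 0, 0, -0.0012, 0.0012, 0, 1], [0, 0, 0, 0, 0, 0, 1]]])

```text
t: 13.7
tcp_pos: [516.9, -12.6, 117.3]
ee_rot: [0.14, 0.99, -0.0, 0.001]
force: [-0.1, -0.2, 6.5]
grip_width: 37.1
grip_force: 30.0
```

```bash
python3 -c "
from col import *;collar()"
```

```text
t 13.7 tcp [516.9 -12.6 117.3] F [-0.1 -0.2  6.5] n 36 tool off [-0.79 -0.43] res 0.12 foot xy [517.5 -13.3]
holes [([508.3, 36.1], [24.9, 25.3]), ([498.7, 85.5], [28.7, 29.2]), ([489.3, 135.1], [32.9, 33.5]), ([452.9, 154.2], [9.3, 10.2])]
```

It does not enter anywhere within that search, so step 2 is too small. Next is step 3.

>>> step_arm(deltas=[[[0, 0, 0, 0, 0, 0.003, 1], [0, 0, 0, 0, 0, 0.005, 1], [0, 0, 0, -0.0015, 0.008, 0, 1], [0, 0, 0, -0.003, 0.016, 0, 1], [0, 0, 0, -0.0035, 0.017, 0, 1], [0, 0, 0, -0.0015, 0.008, 0, 1], [0, 0, 0, 0, 0, 0, 1], [0, 0, 0, 0, 0, 0, 1], [0, 0, 0, 0, 0, 0, 1]]])

```text
t: 14.65
tcp_pos: [507.0, 36.1, 124.4]
ee_rot: [0.14, 0.99, -0.0, -0.0]
force: [-0.5, -0.4, -1.5]
grip_width: 37.6
grip_force: 30.0
```

```bash
python3 -c "
from col import *;collar()"
```

```text
t 14.65 tcp [507.   36.1 124.4] F [-0.5 -0.4 -1.5] n 36 tool off [-1.3  -0.23] res 0.11 foot xy [508.2  35.5]
holes [([498.8, 85.1], [28.8, 29.5]), ([489.3, 134.6], [32.9, 33.6])]
```

>>> step_arm(deltas=[[[0, 0, 0, 0, 0, -0.002, 1], [0, 0, 0, 0, 0, -0.002, 1], [0, 0, 0, 0, 0, -0.001, 1], [0, 0, 0, 0, 0, -0.001, 1], [0, 0, 0, 0, 0, -0.0005, 1], [0, 0, 0, 0, 0, -0.0005, 1], [0, 0, 0, 0, 0, 0, 1], [0, 0, 0, 0, 0, 0, 1]]])

```text
t: 15.5
tcp_pos: [506.9, 36.6, 117.5]
ee_rot: [0.14, 0.99, -0.0, 0.0]
force: [-0.5, 0.7, -1.6]
grip_width: 37.6
grip_force: 30.0
```

>>> step_arm(deltas=[[[0, 0, 0, 0, 0, -0.0005, 1], [0, 0, 0, 0, 0, -0.0005, 1], [0, 0, 0, 0, 0, 0, 1]]])

```text
t: 15.8
tcp_pos: [506.9, 36.5, 116.4]
ee_rot: [0.14, 0.99, -0.0, -0.0]
force: [0.5, -0.2, -0.6]
grip_width: 37.3
grip_force: 30.0
```

>>> step_arm(deltas=[[[0, 0, 0, 0, 0, -0.0005, 1], [0, 0, 0, 0, 0, -0.0005, 1], [0, 0, 0, 0, 0, -0.0005, 1], [0, 0, 0, 0, 0, 0, 1]]])

```text
t: 16.2
tcp_pos: [506.9, 36.6, 114.9]
ee_rot: [0.14, 0.99, -0.0, -0.0]
force: [0.4, -0.6, -2.2]
grip_width: 37.2
grip_force: 30.0
```

It is entering step 3, so I'll push on slowly.

>>> step_arm(deltas=[[[0, 0, 0, 0, 0, -0.001, 1], [0, 0, 0, 0, 0, -0.001, 1], [0, 0, 0, 0, 0, -0.001, 1], [0, 0, 0, 0, 0, -0.001, 1], [0, 0, 0, 0, 0, -0.001, 1], [0, 0, 0, 0, 0, 0, 1]]])

```text
t: 16.8
tcp_pos: [506.9, 36.6, 109.8]
ee_rot: [0.14, 0.99, -0.0, -0.0]
force: [0.5, 0.4, -2.2]
grip_width: 37.1
grip_force: 30.0
```

>>> step_arm(deltas=[[[0, 0, 0, 0, 0, -0.001, 1], [0, 0, 0, 0, 0, -0.001, 1], [0, 0, 0, 0, 0, -0.001, 1], [0, 0, 0, 0, 0, -0.001, 1], [0, 0, 0, 0, 0, -0.001, 1], [0, 0, 0, 0, 0, 0, 1]]])

```text
t: 17.4
tcp_pos: [506.9, 36.5, 104.8]
ee_rot: [0.14, 0.99, -0.0, -0.0]
force: [-0.6, 0.7, -0.6]
grip_width: 37.7
grip_force: 30.0
```

>>> step_arm(deltas=[[[0, 0, 0, 0, 0, -0.001, 1], [0, 0, 0, 0, 0, -0.001, 1], [0, 0, 0, 0, 0, -0.001, 1], [0, 0, 0, 0, 0, -0.001, 1], [0, 0, 0, 0, 0, -0.0005, 1], [0, 0, 0, 0, 0, -0.0005, 1], [0, 0, 0, 0, 0, 0, 1]]])

```text
t: 18.1
tcp_pos: [506.9, 36.5, 99.9]
ee_rot: [0.14, 0.99, -0.0, -0.0]
force: [0.4, -0.4, -1.1]
grip_width: 37.3
grip_force: 30.0
```

>>> step_arm(deltas=[[[0, 0, 0, 0, 0, -0.0005, 1], [0, 0, 0, 0, 0, -0.0005, 1], [0, 0, 0, 0, 0, 0, 1]]])

```text
t: 18.4
tcp_pos: [507.2, 36.6, 99.4]
ee_rot: [0.14, 0.99, 0.0, 0.0]
force: [0.0, -0.3, 3.2]
grip_width: 37.6
grip_force: 30.0
```

>>> step_arm(deltas=[[[0, 0, 0, 0, 0, -0.0004, 1], [0, 0, 0, 0, 0, 0, 1], [0, 0, 0, 0, 0, 0, 0.1], [0, 0, 0, 0, 0, 0, -0.3], [0, 0, 0, 0, 0, 0, -1], [0, 0, 0, 0, 0, 0, -1], [0, 0, 0, 0, 0, 0, -1], [0, 0, 0, 0, 0, 0, -1], [0, 0, 0, 0, 0, 0, -1]]])

```text
t: 19.3
tcp_pos: [506.9, 36.5, 98.5]
ee_rot: [0.14, 0.99, -0.0, -0.0]
force: [0.1, -1.0, 0.4]
grip_width: 87.1
grip_force: 0.0
```

>>> step_arm(deltas=[[[0, 0, 0, 0, 0, 0.01, -1], [0, 0, 0, 0, 0, 0.02, -1], [0, 0, 0, 0, 0, 0.03, -1], [0, 0, 0, 0, 0, 0.03, -1], [0, 0, 0, 0, 0, 0.02, -1], [0, 0, 0, 0, 0, 0, -1], [0, 0, 0, 0, 0, 0, -1], [0, 0, 0, 0, 0, 0, -1], [0, 0, 0, 0, 0, 0, -1]]])

```text
t: 20.2
tcp_pos: [506.5, 36.5, 207.5]
ee_rot: [0.14, 0.99, -0.0, -0.001]
force: [0.1, 0.3, 0.2]
grip_width: 94.1
grip_force: 0.0
```

Run:
```python
from col import *
st=env.get_state();w=env.read_camera("wrist");c=env.read_camera("scene");print(st["tcp_pos"],st["force"],holes(w,st))
g=cv2.cvtColor(c["pixels"],cv2.COLOR_RGB2GRAY).astype(np.float32)
f=[508,36.3]
for z in(36,42,55,70,90,105,125,130,136):   # width and axis offset of the standing foot, scene view
    q=proj(c,[[f[0],f[1]-5,z],[f[0],f[1]+5,z]]);u,v=q.mean(0);k=abs(q[1,0]-q[0,0])/10
    xs=np.arange(u-25,u+25,.1);r=cv2.remap(g,np.float32(xs)[None],np.full((1,len(xs)),v,np.float32),1)[0]
    mid=r[235:265].mean();t=80;a=250-np.argmax(r[250::-1]>t);b=250+np.argmax(r[250:]>t);print(z,round((b-a)*.1/k,1),round(((a+b)/2-250)*.1/k,1),int(mid))
# bead end in wrist view, expected centre at z=132
m=(cv2.cvtColor(w["pixels"],cv2.COLOR_RGB2GRAY)<75).astype(np.uint8);u=proj(w,[[*f,132],[*f,40]],st);print(u)
```

```text
[506.51928109  36.53414528 207.49954456] [0.05229566 0.28470252 0.21141026] [([527.3, -63.1], [17.3, 17.5]), ([517.9, -13.6], [21.3, 21.9]), ([498.8, 85.1], [29.6, 29.8]), ([489.3, 134.6], [33.9, 34.0])]
36 43.3 2.1 34
42 41.1 1.6 30
55 31.0 2.1 30
70 32.0 2.1 30
90 32.1 1.9 30
105 31.9 1.9 29
125 37.7 2.0 43
130 34.4 1.6 43
136 26.0 1.4 49
[[324.37018 206.48506]
 [324.08075 177.83731]]
```

The foot stands upright: its axis offset is constant along its height, and the collar is at plate level. The gripper is clear, so I'm handing in.

```bash
python3 -c "
from bench import env;print(env.job_done())"
```

```text
the job is handed in; nothing more can be done
None
```

The foot would not enter steps 1 and 2 but went fully home in step 3 (24 mm hole, so a 23 mm tenon); it stands there upright with the gripper drawn up clear, and the job is handed in, though no verdict came back.

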